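# Load the honing stones into the indexing stone stand

## Task

Restock the stone stand: swing the yellow lock arm open, turn the table by its knob to bring the worn stone (orange carrier) to the open front, and lay it on the middle of the red scrap mat. Set every loose good stone (black carrier) flat and right way up in the table's pockets, loading only at the front and turning the table to its next detent after each, so that in the end no stone is at the front and the table rests in a detent; then swing the lock arm fully home into its catch. Leave the sanding block and the marker alone.

Things in the scene. Friction and masses are not known exactly. Their poses are not given: they have to be found in the camera images.
- stone_a: honing stone in a black carrier, 26 x 80 x 20 mm, brick-red top face; origin at the centre of its underside, y along its length, z up (it must stay this way up). 0.12 kg. Grip it across its 26 mm width. May be absent
- stone_b: honing stone in a black carrier, 26 x 80 x 20 mm, off-white top face; origin at the centre of its underside, y along its length, z up (it must stay this way up). 0.12 kg. Grip it across its 26 mm width. May be absent
- stone_c: honing stone in a black carrier, 26 x 80 x 20 mm, blue top face; origin at the centre of its underside, y along its length, z up (it must stay this way up). 0.12 kg. Grip it across its 26 mm width. May be absent
- worn_a: worn-out stone, broken grey top in an orange carrier, same 26 x 80 x 20 mm size and frame as the others, lying in a pocket that is not at the front. Only one of worn_a and worn_b is present
- worn_b: worn-out stone, broken grey top in an orange carrier, same 26 x 80 x 20 mm size and frame as the others, lying in a pocket that is not at the front. Only one of worn_a and worn_b is present
- mat_top (a point): centre of the top of the red scrap mat, 60 x 100 mm, 3 mm thick, fixed on the riser; y along its length. The riser is a 440 x 470 mm plywood platform with a 12 mm high, 10 mm wide edging all round
- stone_stand: green stand on a plywood riser (riser top z = 0.150), origin under the table axis at riser height; -x is its front (open loading side), z up. Round indexing table, radius 101 mm, top 34 mm above the riser. Clear cover, top 65 mm above the riser, spans x -22..108, y +-90 mm: only the front pocket can be loaded from above; stones pass 6 mm beneath it
- loading (a point): where a pocket's floor centre stands when that pocket is at the front: 70 mm in front of the axis, 34 mm above the riser. A stone put in there lies with its length along the stand's y
- turret (a joint): angle of the indexing table about its vertical axis, rad, growing anticlockwise from above, no end stops. Sprung detents every pi/2, at whole multiples of pi/2 (0 included), each with a pocket at the front; peak torque about 0.2 N m; once past half-way it pulls itself into the next detent. Cannot turn while the lock is closed
- hub (a point): on the table's axis, 7 mm below the top of its black bar knob; turns with the table, x along the bar. The bar is 30 mm long, 14 mm wide, 26 mm tall, its top 94 mm above the riser; grip it across the 14 mm with the fingertips above the cover, and turn it
- pocket0 (a point): floor centre of pocket 0, 70 mm from the axis, turning with the table; floor 34 mm above the riser. Inside 34 mm (along the radius) x 88 mm (across it), between 10 mm high corner lips; the lips leave 56 mm free in the middle of the long sides for the fingers
- pocket1 (a point): floor centre of pocket 1, 70 mm from the axis, turning with the table; floor 34 mm above the riser. Same as pocket 0
- pocket2 (a point): floor centre of pocket 2, 70 mm from the axis, turning with the table; floor 34 mm above the riser. Same as pocket 0
- pocket3 (a point): floor centre of pocket 3, 70 mm from the axis, turning with the table; floor 34 mm above the riser. Same as pocket 0
- lock (a joint): angle of the yellow lock arm, rad: 0 closed (its tongue between two lugs of the table, its tip held behind a sprung catch), up to 0.75 swung out towards the front. Leaving or entering the catch takes about 4 N at the handle (below 0.14 rad); it stays where it is left. It closes only with the table in a detent
- lock_handle (a point): 6 mm below the top of the lock arm's red upright round handle, 14 mm in diameter, standing 60 mm up from the arm, top 94 mm above the riser; 100 mm from the pivot
- lock_pivot (a point): the lock arm's vertical hinge axis. From it the closed arm points along the stand's -y; opening swings it clockwise from above, towards the stand's -x
- sanding_block: black rubber sanding block, 32 x 50 x 18 mm, on the riser: leave it alone
- marker: blue marker with a white cap, 101 mm, lying on the riser: leave it alone

How it is judged:
On the way, in this order (a step that is already met when the one before it is completed fails the run):
1. the lock arm is swung open (over 0.35 rad) (value of joint lock above 0.35 rad), for 0.2 s.
2. every stone lies in a pocket, away from the front, and the table rests in a detent, the worn stone lies on the mat, and the lock arm is still open ((horizontal distance between stone_a and pocket0 below 0.012 m or horizontal distance between stone_a and pocket1 below 0.012 m or horizontal distance between stone_a and pocket2 below 0.012 m or horizontal distance between stone_a and pocket3 below 0.012 m) and z of stone_a in the frame of hub between -0.057 and -0.048 m and horizontal distance between each of stone_a, stone_b, stone_c and loading above 0.06 m and linear speed of each of stone_a, stone_b, stone_c, worn_a, worn_b below 0.03 m/s and (horizontal distance between stone_b and pocket0 below 0.012 m or horizontal distance between stone_b and pocket1 below 0.012 m or horizontal distance between stone_b and pocket2 below 0.012 m or horizontal distance between stone_b and pocket3 below 0.012 m) and z of stone_b in the frame of hub between -0.057 and -0.048 m and (horizontal distance between stone_c and pocket0 below 0.012 m or horizontal distance between stone_c and pocket1 below 0.012 m or horizontal distance between stone_c and pocket2 below 0.012 m or horizontal distance between stone_c and pocket3 below 0.012 m) and z of stone_c in the frame of hub between -0.057 and -0.048 m and horizontal distance between each of worn_a, worn_b and mat_top below 0.035 m and z of each of worn_a, worn_b in the frame of mat_top below 0.03 m and (angle between the x axis of hub and the x axis of stone_stand, either way round below 0.07 rad or angle between the x axis of hub and the y axis of stone_stand, either way round below 0.07 rad) and value of joint lock above 0.15 rad), for 0.2 s.
At the end, for the whole second after the job is handed in: Every stone lies flat and right way up on a pocket's floor (within 12 mm of its centre, 5 mm of the floor), none at the front; the worn stone lies on the mat (within 35 mm of its centre); the table rests within 0.07 rad of a detent; the lock arm is closed (under 0.03 rad) ((horizontal distance between stone_a and pocket0 below 0.012 m or horizontal distance between stone_a and pocket1 below 0.012 m or horizontal distance between stone_a and pocket2 below 0.012 m or horizontal distance between stone_a and pocket3 below 0.012 m) and z of stone_a in the frame of hub between -0.057 and -0.048 m and horizontal distance between each of stone_a, stone_b, stone_c and loading above 0.06 m and linear speed of each of stone_a, stone_b, stone_c, worn_a, worn_b below 0.03 m/s and (horizontal distance between stone_b and pocket0 below 0.012 m or horizontal distance between stone_b and pocket1 below 0.012 m or horizontal distance between stone_b and pocket2 below 0.012 m or horizontal distance between stone_b and pocket3 below 0.012 m) and z of stone_b in the frame of hub between -0.057 and -0.048 m and (horizontal distance between stone_c and pocket0 below 0.012 m or horizontal distance between stone_c and pocket1 below 0.012 m or horizontal distance between stone_c and pocket2 below 0.012 m or horizontal distance between stone_c and pocket3 below 0.012 m) and z of stone_c in the frame of hub between -0.057 and -0.048 m and horizontal distance between each of worn_a, worn_b and mat_top below 0.035 m and z of each of worn_a, worn_b in the frame of mat_top below 0.03 m and (angle between the x axis of hub and the x axis of stone_stand, either way round below 0.07 rad or angle between the x axis of hub and the y axis of stone_stand, either way round below 0.07 rad) and value of joint lock below 0.03 rad and velocity of joint turret between -0.1 and 0.1 rad/s); the robot touches nothing.
It fails at once if the sanding block or the marker is moved over 4 cm (distance of any of sanding_block, marker from where it was at the start of the episode above 0.04 m).
Of worn_a, worn_b only 1 to 1 are there at a start; the rules pass over those that are not, and their reading is None.
Of stone_a, stone_b, stone_c only 2 to 3 are there at a start; the rules pass over those that are not, and their reading is None.
At some moment in a run one of stone_a, stone_b, stone_c may be knocked a few centimetres aside while the robot is not near it.
Once in a run the grip may slacken for a moment while it holds something.
It also fails if it takes over 208 s, if anything falls off the work surface, if the arm or the gripper's body presses on something with over 40 N, if the wrist force passes 120 N, or if a joint passes its speed limit or range.

## Robot

A 6-joint arm with a two-finger parallel gripper is mounted at the origin on a cart in front of the work surface, level with it; the furniture and walls round the work are solid. World frame = base frame: x ahead of the robot, y to its left, z up, the work surface at z = 0. Lengths are in m, angles in rad, forces in N, time in s.
With the tool pointing down it reaches from about 0.325 to 1 m from the base axis. Payload 5.1 kg.
Tool frame: the origin (TCP) lies between the finger pads; the fingertips stand 11 mm ahead of it and the grasp point (between the pads) lies 8 mm behind it; z points along the fingers, y is the line along which they close (so a half turn about z gives the same grasp; the last joint's range is limited). The gripper opens to 85 mm and grips with 20 to 120 N. Pads are 22 mm wide; open, the fingers measure 114 mm over their backs; the gripper's body (76 mm by 85 mm) begins 54 mm behind the grasp point. The pads swing forward as they close: fully open they stand 13 mm farther back than shut.
Start: joints at [-0.083, 0.124, 1.65, -0, 1.367, -0.083], TCP at [0.65, -0, 0.242] pointing down, gripper open.
Joint ranges: [-2.61, 2.61], [-1.02, 2.33], [0.03, 2.71], [-1.35, 4.49], [0.32, 2.68], [-2.91, 2.91]. Speed limits (rad/s): [2.57, 2.57, 3.14, 3.14, 3.14, 3.14].

## Interface

Orientations are given as a unit quaternion [x, y, z, w].
In Python, from plant import env, set_gripper, solver, cams, ticket, monitor gives the robot as it stands. Calls block until the motion is done:
- env.move_to(position, orientation): joint-space move of the TCP to a pose.
- env.servo_line(position, orientation=None, velocity=0.15, stop_force=None): straight line of the TCP; orientation=None keeps the orientation; velocity is the mean speed in m/s. With stop_force (N) it stops when the force on the tool has changed by that much, and returns True; else False.
- env.movej(angles): joint-space move.
- set_gripper(opening, newtons=None): finger opening in m; newtons is the grip in N (None keeps the last); returns when the fingers have stopped.
- env.hold(seconds).
- solver.solve_ik(position, orientation): joint angles nearest the present ones, or None.
- cams.get_image(name): name is "scene" or "side" or "wrist"; returns a dict with "color" (420x560x3 uint8, red, green, blue), "z_map" (420x560 float32, m along the optical axis (not along the pixel's ray), 0 where there is no reading), "camera_matrix" (3x3 intrinsics, pixels), "T" (4x4, takes a point from camera to world coordinates). Camera axes: x right, y down, z forward; pixel columns grow to the right and rows downward; lengths in m; the calibration is good to about 2 mm. A picture is of the moment at which its call begins.
A pose or a line that the arm cannot do raises env.Unreachable and nothing moves.
- ticket.sign_off(): hands the job in; it is judged then, once.
Readings, each from a call of its own:
- monitor.get_time(): time.
- monitor.get_qpos(): joint angles.
- monitor.get_qd(): joint speeds.
- monitor.get_tau(): joint torques, N m.
- monitor.get_position(): TCP position.
- monitor.get_ee_rot(): TCP orientation.
- monitor.get_force(): force on the tool from outside, world axes, zero at the start.
- monitor.get_wrist_torque(): the same for the moment, N m.
- monitor.get_opening(): finger opening in m.
- monitor.get_gripper_force(): force on a finger pad.
Only numpy, scipy, OpenCV 4.12 (cv2) and the standard library are available. Lean on these libraries where they do the work, as an engineer would, in place of code of your own. Each camera call takes 0.05 s, during which the arm holds its last target. There are 200 camera calls.

## Working session

There is one attempt and no reset: what is moved stays moved. The work goes in short steps, each a Python script; the robot and the scene stay as the last script left them, time stands still between calls to the robot, and variables do not carry over. Pictures are saved under pics/ and viewed, at most 14 in all, crops included, and the job is handed in when it is done.

```bash
ls; mkdir -p pics; python3 - <<'E'
from plant import env,cams,monitor
import cv2,numpy as np
for n in ["scene","side"]:
    d=cams.get_image(n); np.savez(f"pics/{n}0.npz",**d)
    cv2.imwrite(f"pics/{n}0.png",cv2.resize(d["color"][:,:,::-1],(800,600),interpolation=cv2.INTER_CUBIC))
    print(n,d["camera_matrix"].tolist(),d["T"].round(3).tolist())
print(monitor.get_time(),monitor.get_ee_rot())
E
```

```text
pics
scene [[387.22958802478445, 0.0, 278.1746248407469], [0.0, 387.22958802478445, 218.74147358754763], [0.0, 0.0, 1.0]] [[-0.477, -0.548, 0.687, -0.086], [-0.879, 0.281, -0.386, 0.639], [0.018, -0.788, -0.616, 0.747], [0.0, 0.0, 0.0, 1.0]]
side [[388.76108058246666, 0.0, 279.3128795602778], [0.0, 388.76108058246666, 210.95437095790774], [0.0, 0.0, 1.0]] [[0.973, -0.121, 0.194, 0.319], [-0.229, -0.482, 0.846, -0.39], [-0.009, -0.868, -0.497, 0.654], [0.0, 0.0, 0.0, 1.0]]
0.1 [ 7.07101409e-01  7.07111535e-01 -5.96420457e-04 -7.20485982e-04]
```

View pics/scene0.png

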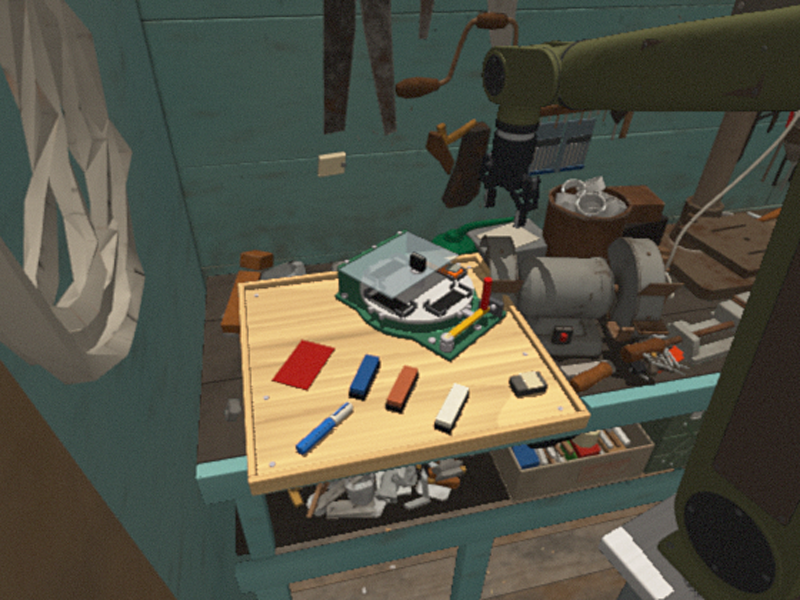

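View pics/side0.png

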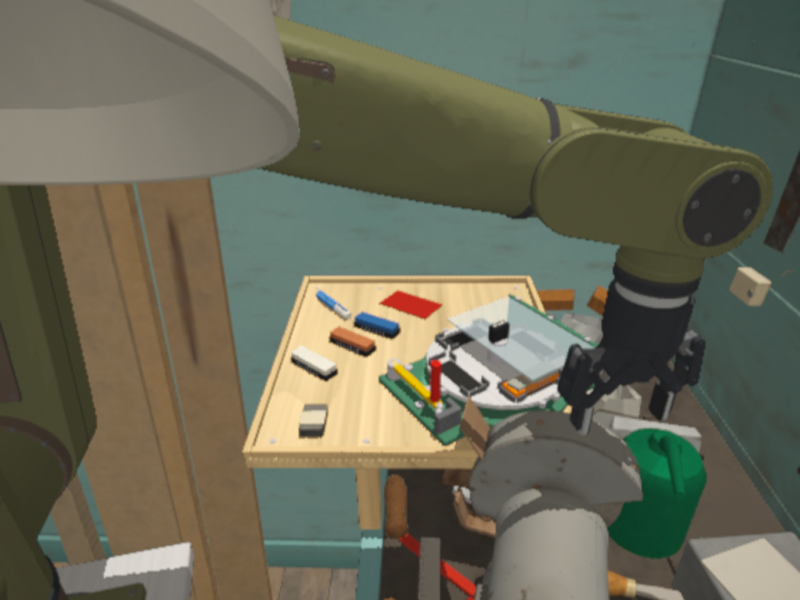

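The scene view shows the mat (300,365), blue/red/white stones (365,376), (402,388) and (452,407), and the marker and block. The stand is at (425,285), with the yellow arm and red handle at (470,320) and the worn stone's orange at (455,270). All three stones are present.

```bash
cat > h.py <<'E'
import numpy as np,cv2
def world(d):
    z=d["z_map"];K=d["camera_matrix"];v,u=np.mgrid[:z.shape[0],:z.shape[1]]
    P=np.stack([(u-K[0,2])*z/K[0,0],(v-K[1,2])*z/K[1,1],z],-1)
    W=P@d["T"][:3,:3].T+d["T"][:3,3]; W[z==0]=np.nan
    return W
def ray(d,u,v,h):
    K=d["camera_matrix"];r=d["T"][:3,:3]@np.array([(u-K[0,2])/K[0,0],(v-K[1,2])/K[1,1],1.]);o=d["T"][:3,3]
    return o+r*(h-o[2])/r[2]
RANGES=dict(red=((0,150,60),(6,255,255)),brick=((5,110,60),(12,190,255)),orange=((9,190,80),(18,255,255)),
 yellow=((21,170,80),(32,255,255)),blue=((100,140,50),(118,255,255)),white=((10,0,165),(40,60,255)),green=((60,120,30),(85,255,160)))
def blobs(d,col,zlo=.145,zhi=.26,minpx=25):
    hsv=cv2.cvtColor(d["color"],cv2.COLOR_RGB2HSV);W=world(d)
    m=cv2.inRange(hsv,*map(np.array,RANGES[col]))
    m[~((W[...,2]>zlo)&(W[...,2]<zhi))]=0
    n,l,s,c=cv2.connectedComponentsWithStats(m)
    out=[]
    for i in range(1,n):
        if s[i,4]>=minpx: out.append((l==i,W[l==i],c[i],s[i,4]))
    return out
def rect(P,h=None):
    """centre, long-axis angle, sizes of a flat blob"""
    (c,(w,hh),a)=cv2.minAreaRect((P[:,:2]*1000).astype(np.float32))
    a=np.radians(a)
    if w<hh: a+=np.pi/2;w,hh=hh,w
    return np.array(c)/1000,(a+np.pi/2)%np.pi-np.pi/2,w,hh
E
python3 - <<'E'
from h import *
for n in ["scene","side"]:
    d=dict(np.load(f"pics/{n}0.npz"))
    for c in RANGES:
        for m,P,px,a in blobs(d,c):
            r=rect(P); print(n,c,px.round(),a,"z",np.percentile(P[:,2],[5,50,95]).round(3),r[0].round(3),round(r[1],3),np.round(r[2:]))
    W=world(d); m=np.abs(W[...,2]-.15)<.004
    print("riser",np.nanpercentile(W[m][:,0],[1,99]),np.nanpercentile(W[m][:,1],[1,99]))
E
```

```text
scene red [340. 204.] 105 z [0.189 0.222 0.244] [0.486 0.152] -0.444 [13. 13.]
scene red [212. 255.] 794 z [0.151 0.153 0.154] [0.531 0.457] -0.828 [99. 59.]
scene brick [449. 137.] 151 z [0.168 0.171 0.173] [ 0.666 -0.429] -0.899 [180.  81.]
scene brick [219. 241.] 32 z [0.15  0.153 0.154] [0.567 0.426] 1.146 [66. 23.]
scene brick [281. 270.] 320 z [0.164 0.17  0.171] [0.407 0.351] -0.856 [75. 23.]
scene orange [317. 190.] 36 z [0.191 0.193 0.195] [0.592 0.149] 1.014 [36. 21.]
scene yellow [326. 226.] 130 z [0.178 0.183 0.185] [0.479 0.198] -1.228 [92. 30.]
scene blue [255. 262.] 275 z [0.165 0.169 0.171] [0.454 0.389] -0.769 [74. 22.]
scene blue [220. 305.] 221 z [0.158 0.164 0.167] [0.384 0.495] -1.179 [61. 13.]
scene white [327. 197.] 51 z [0.182 0.184 0.193] [0.559 0.138] -0.516 [50. 21.]
scene white [300. 210.] 329 z [0.182 0.184 0.186] [0.55  0.217] -0.811 [132.  50.]
scene white [322. 202.] 28 z [0.183 0.184 0.186] [0.55  0.158] 0.19 [30. 12.]
scene white [320. 214.] 93 z [0.182 0.184 0.185] [0.509 0.188] -1.192 [82. 17.]
scene white [266. 216.] 64 z [0.182 0.184 0.185] [0.56
[... 1594 characters left out ...]
]
side white [219. 251.] 260 z [0.166 0.17  0.171] [0.338 0.316] -1.075 [107.  32.]
side white [346. 268.] 764 z [0.182 0.184 0.186] [0.597 0.177] 1.444 [145. 126.]
side white [275. 253.] 30 z [0.182 0.183 0.185] [0.456 0.245] 0.207 [19. 17.]
side white [315. 270.] 107 z [0.182 0.184 0.185] [0.516 0.173] -1.311 [49. 15.]
side white [361. 268.] 33 z [0.199 0.2   0.201] [0.595 0.137] -1.33 [17. 10.]
side white [219. 292.] 165 z [0.166 0.167 0.168] [0.332 0.175] -0.243 [31. 26.]
side white [395. 367.] 247 z [0.174 0.176 0.178] [ 0.562 -0.062] 0.923 [48. 21.]
side green [466. 318.] 972 z [0.146 0.164 0.212] [ 0.715 -0.003] 0.757 [168.  67.]
riser [0.0421601  0.99873901] [-0.08400151  0.71601318]
```

```bash
cat >> h.py <<'E'
from scipy.spatial.transform import Rotation as R
def quat(a):
    """tool down, fingers closing along world angle a"""
    return R.from_matrix(np.array([[-np.sin(a),np.cos(a),0],[np.cos(a),np.sin(a),0],[0,0,-1.]])).as_quat()
E
python3 - <<'E'
from h import *
from plant import env,cams,monitor
env.move_to([.46,.27,.5],quat(0))
d=cams.get_image("wrist"); np.savez("pics/w1.npz",**d)
cv2.imwrite("pics/w1.png",cv2.resize(d["color"][:,:,::-1],(800,600),interpolation=cv2.INTER_CUBIC))
print(d["T"].round(3).tolist(),monitor.get_time(),monitor.get_qpos())
for c in RANGES:
    for m,P,px,a in blobs(d,c,minpx=80):
        r=rect(P); print(c,px.round(),a,"z",np.percentile(P[:,2],[5,50,95]).round(3),r[0].round(4),round(r[1],3),np.round(r[2:]))
E
```

```text
[[1.0, -0.001, -0.001, 0.461], [-0.002, -0.961, -0.277, 0.339], [-0.001, 0.277, -0.961, 0.63], [0.0, 0.0, 0.0, 1.0]] 1.7 [ 4.28716330e-01 -1.68163028e-01  1.51724608e+00 -2.15147683e-04
  1.79547457e+00  4.29999650e-01]
red [337.  29.] 3268 z [0.152 0.153 0.155] [0.5345 0.4551] -0.829 [99. 60.]
red [302. 259.] 205 z [0.194 0.233 0.245] [0.4945 0.1278] -1.36 [62. 13.]
brick [245. 109.] 1012 z [0.168 0.17  0.171] [0.4109 0.3487] -0.843 [77. 24.]
orange [369. 254.] 103 z [0.19  0.195 0.197] [0.5899 0.1403] 1.404 [33. 19.]
yellow [290. 219.] 441 z [0.182 0.184 0.185] [0.4734 0.1954] -1.231 [86. 12.]
blue [232.   7.] 193 z [0.161 0.165 0.167] [0.3971 0.4758] -1.15 [22. 15.]
blue [279.  80.] 1049 z [0.168 0.17  0.171] [0.4588 0.3867] -0.772 [76. 22.]
white [242.  30.] 256 z [0.161 0.164 0.166] [0.4096 0.4482] -1.149 [38. 14.]
white [343. 218.] 1976 z [0.183 0.184 0.186] [0.5417 0.1946] -1.245 [165.  78.]
white [197. 230.] 286 z [0.166 0.168 0.169] [0.3315 0.1744] -0.16 [31. 26.]
white [396. 244.] 194 z [0.214 0.215 0.217] [0.6197 0.1721] 0.796 [52. 27.]
white [426. 254.] 108 z [0.214 0.216 0.216] [0.6668 0.1424] -1.309 [59. 24.]
white [374. 259.] 92 z [0.199 0.2   0.202] [0.5963 0.1397] -1.189 [19. 12.]
green [323. 174.] 1508 z [0.159 0.16  0.162] [0.5343 0.271 ] 0.841 [290. 121.]
green [458. 161.] 203 z [0.217 0.218 0.22 ] [0.6868 0.2841] -1.229 [63.  8.]
green [470. 219.] 95 z [0.217 0.218 0.22 ] [0.7138 0.2074] -1.219 [39.  7.]
green [456. 297.] 769 z [0.145 0.15  0.166] [0.7583 0.0468] -0.449 [71. 47.]
```

View pics/w1.png

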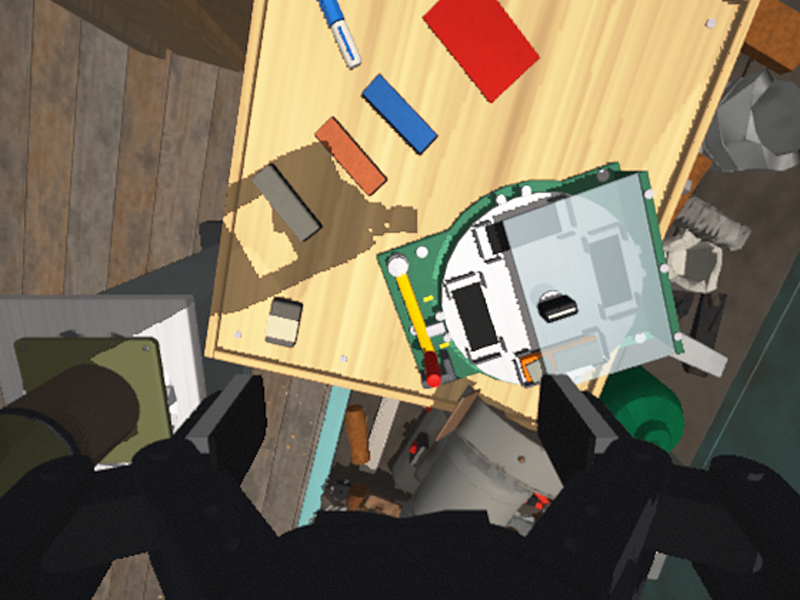

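The wrist view shows the knob at (558,307), front pocket at (470,312), pivot at (398,265), red handle at (433,378) and worn stone at (565,357), i.e. the stand's -y side. The three stones are at (400,115), (350,155) and (288,203).

```bash
python3 - <<'E'
from h import *
d=dict(np.load("pics/w1.npz"));W=world(d);g=d["color"].max(2)
m=((W[...,2]>.236)&(W[...,2]<.25)&(np.hypot(W[...,0]-.58,W[...,1]-.22)<.06)).astype(np.uint8)
print(m.sum(),rect(W[m>0]),np.nanpercentile(W[m>0][:,2],[5,50,95]))
# front pocket black
m=np.zeros(g.shape,np.uint8); m[185:255,305:355]=(g[185:255,305:355]<40)
n,l,s,c=cv2.connectedComponentsWithStats(m)
for i in range(1,n):
    if s[i,4]>100:
        P=W[l==i]; P=P[~np.isnan(P[:,0])]; print("pocket",c[i],s[i],rect(P),np.median(P[:,2]))
# pivot: white disc
m=((W[...,2]>.18)&(W[...,2]<.2)&(np.hypot(W[...,0]-.455,W[...,1]-.24)<.014)); P=W[m]
print("pivot",P.mean(0),len(P),rect(P))
# handle top
m=((W[...,2]>.240)&(np.hypot(W[...,0]-.49,W[...,1]-.15)<.03)); P=W[m]; print("handle",P.mean(0),len(P),rect(P))
for n,u in(("scene",0),("side",0)):
    e=dict(np.load(f"pics/{n}0.npz"));X=world(e)
    m=(X[...,2]>.240)&(X[...,2]<.25)&(np.hypot(X[...,0]-.49,X[...,1]-.15)<.03); print(n,"handle",X[m].mean(0),m.sum())
    m=(X[...,2]>.238)&(X[...,2]<.25)&(np.hypot(X[...,0]-.58,X[...,1]-.22)<.04); print(n,"knob",X[m].mean(0),m.sum(),rect(X[m]) if m.sum() else 0)
E
```

```text
288 (array([0.6000332 , 0.21746996]), np.float64(0.3250312876140915), 29.88483428955078, 13.722389221191406) [0.23744547 0.24374585 0.24537008]
pivot [0.45693661 0.24163132 0.18398604] 193 (array([0.45807999, 0.2417029 ]), np.float64(-0.9822453158964919), 26.735061645507812, 18.941299438476562)
handle [0.48894786 0.15168024 0.24382713] 85 (array([0.48917917, 0.15141783]), np.float64(-0.4587421477813267), 12.820573806762695, 12.238968849182129)
scene handle [0.48565321 0.15220201 0.24307474] 21
scene knob [0.59554553 0.21868807 0.24255036] 52 (array([0.59818591, 0.21740666]), np.float64(0.29117282291071933), 32.43080520629883, 14.47603702545166)
side handle [0.48882026 0.14828753 0.24319666] 33
side knob [0.59936467 0.21322429 0.24256679] 82 (array([0.59984088, 0.21506462]), np.float64(0.2818996294160361), 29.97808265686035, 14.113407135009766)
```

```bash
cat >> h.py <<'E'
YAW=.342; C=np.array([.600,.217]); PIV=np.array([.4562,.2456]); MAT=np.array([.5343,.4553]); MATA=-.83
ex=np.array([np.cos(YAW),np.sin(YAW)]); LOAD=C-.07*ex
def stones(d,zlo=.1645,zhi=.176):
    W=world(d);m=((W[...,2]>zlo)&(W[...,2]<zhi)).astype(np.uint8)
    m=cv2.morphologyEx(m,cv2.MORPH_OPEN,np.ones((3,3)))
    n,l,s,c=cv2.connectedComponentsWithStats(m);out=[]
    for i in range(1,n):
        P=W[l==i];r=rect(P)
        if 64<r[2]<92 and 17<r[3]<36 and np.ptp(P[:,0])<.1:
            out.append((r[0].round(4),round(r[1],3),np.round(r[2:]),np.median(d["color"][l==i],0).astype(int)))
    return out
E
python3 - <<'E'
from h import *
for f in("w1","scene0","side0"):
    for s in stones(dict(np.load(f"pics/{f}.npz"))): print(f,*s)
from plant import env,set_gripper,monitor,cams
def arc(th,r=.1): f=YAW-np.pi/2-th; return PIV+r*np.array([np.cos(f),np.sin(f)])
set_gripper(.028)
p=arc(0); env.move_to([*p,.31],quat(YAW)); env.servo_line([*p,.226],velocity=.08,stop_force=8)
print(monitor.get_position(),monitor.get_force())
for th in np.arange(.08,.77,.085):
    s=env.servo_line([*arc(th),.226],quat(YAW-th),velocity=.06,stop_force=25)
    print(round(th,2),s,monitor.get_force().round(1))
    if s: break
env.servo_line([*arc(th-.05),.226],velocity=.05); env.servo_line([*arc(th-.05),.33],velocity=.2)
env.move_to([.50,.22,.5],quat(0))
d=cams.get_image("wrist"); np.savez("pics/w2.npz",**d)
cv2.imwrite("pics/w2.png",cv2.resize(d["color"][:,:,::-1],(800,600),interpolation=cv2.INTER_CUBIC))
for s in stones(d): print(*s)
print(monitor.get_time())
E
```

```text
w1 [0.4582 0.3879] -0.775 [76. 23.] [ 51 111 184]
w1 [0.4107 0.3494] -0.847 [76. 23.] [216 113  69]
w1 [0.3448 0.3055] -0.929 [76. 23.] [135 129 116]
scene0 [0.456  0.3883] -0.776 [78. 24.] [ 41  87 139]
scene0 [0.4084 0.3502] -0.847 [77. 23.] [190 100  61]
scene0 [0.3424 0.3064] -0.918 [77. 23.] [238 231 209]
side0 [0.4586 0.386 ] -0.791 [75. 25.] [ 57 114 167]
side0 [0.4108 0.348 ] -0.853 [76. 25.] [207 127  78]
side0 [0.3449 0.304 ] -0.902 [77. 25.] [242 235 216]
[0.49018237 0.15148508 0.22680444] [0.00917022 0.520226   0.29206515]
0.08 False [-0.5  0.1 -0.5]
0.16 False [-0.  -1.4 -0.8]
0.25 False [ 0.5 -0.8 -0.5]
0.34 False [-0.2  0.5  0.5]
0.42 False [-0.6 -0.5  0.1]
0.5 False [ 0.  -0.2  0.1]
0.59 False [ 0.3 -0.1 -1. ]
0.68 False [-0.6 -0.3 -0.7]
0.76 False [-0.2 -0.2  0.4]
[0.4584 0.3877] -0.776 [76. 23.] [ 52 111 183]
[0.4107 0.3496] -0.85 [76. 23.] [222 117  72]
[0.3451 0.3055] -0.928 [76. 23.] [251 247 236]
8.7833
```

View pics/w2.png

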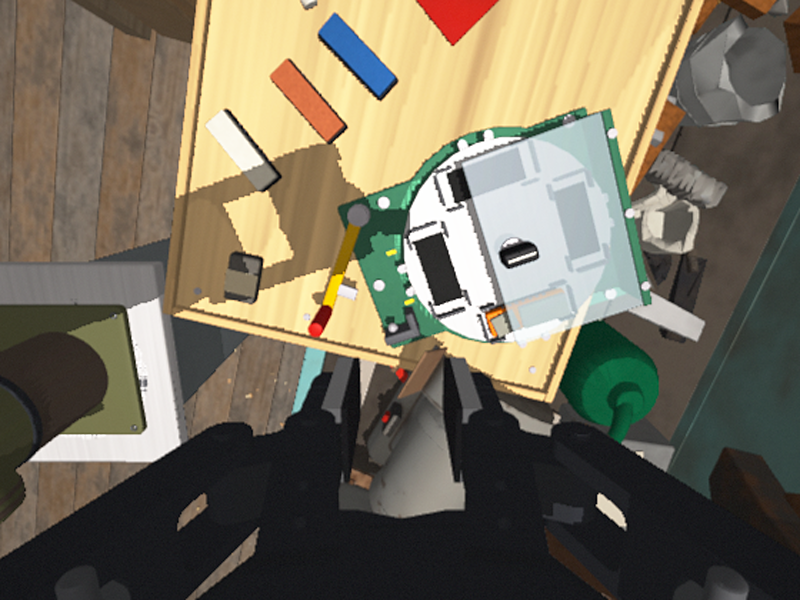

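The lock arm is open, with its handle at (319,322). The front pocket's dark floor is at (435,265) and the knob at (520,254). Next I refine the centre and turn the table.

```bash
cat >> h.py <<'E'
def knob(d):
    W=world(d);m=(W[...,2]>.240)&(W[...,2]<.25)&(np.hypot(W[...,0]-.6,W[...,1]-.217)<.03)
    return rect(W[m])
def turn(env,set_gripper,monitor,ang,a0=YAW+np.pi/2):
    """turn the table by ang, starting with fingers closing along a0"""
    set_gripper(.04); env.move_to([*C,.31],quat(a0)); env.servo_line([*C,.232],velocity=.1,stop_force=10)
    set_gripper(.0,60); f=monitor.get_opening()
    for k in range(1,5):
        env.move_to([*C,.232],quat(a0+ang*k/4))
    t=monitor.get_wrist_torque()
    set_gripper(.04); env.servo_line([*C,.33],velocity=.2)
    return f,t
E
python3 - <<'E'
from h import *
from plant import env,set_gripper,monitor,cams
d=dict(np.load("pics/w2.npz"));W=world(d);g=d["color"].max(2);print("knob",knob(d))
q=(W[...,:2]-LOAD); x=q@ex; y=q@np.array([-ex[1],ex[0]])
m=((abs(x)<.03)&(abs(y)<.04)&(g<60)).astype(np.uint8)
n,l,s,c=cv2.connectedComponentsWithStats(m); i=1+s[1:,4].argmax(); r=rect(W[l==i]); print("pocket dark",r,LOAD)
print(turn(env,set_gripper,monitor,-np.pi/2),monitor.get_time(),monitor.get_qpos().round(2))
env.move_to([.50,.22,.5],quat(0))
d=cams.get_image("wrist"); np.savez("pics/w3.npz",**d);print("knob",knob(d))
for s in stones(d)+stones(d,.198,.209): print(*s)
cv2.imwrite("pics/w3.png",cv2.resize(d["color"][:,:,::-1],(800,600),interpolation=cv2.INTER_CUBIC))
E
```

```text
knob (array([0.60028656, 0.21703853]), np.float64(0.3267729616774897), 30.075408935546875, 13.962071418762207)
pocket dark (array([0.53623376, 0.2203409 ]), np.float64(-0.05010657696151366), 31.685922622680664, 27.359413146972656) [0.53405399 0.19352396]
(0.012472038308306857, array([-0.12820261,  0.03763624, -0.08439344])) 14.9333 [ 0.26  0.06  1.58  0.    1.51 -0.08]
knob (array([0.60039972, 0.21697357]), np.float64(-1.238470907271187), 29.324691772460938, 14.071779251098633)
[0.4583 0.3878] -0.777 [76. 23.] [ 52 111 183]
[0.4108 0.3495] -0.847 [76. 23.] [222 117  72]
[0.3447 0.3053] -0.931 [76. 24.] [251 247 236]
```

View pics/w3.png

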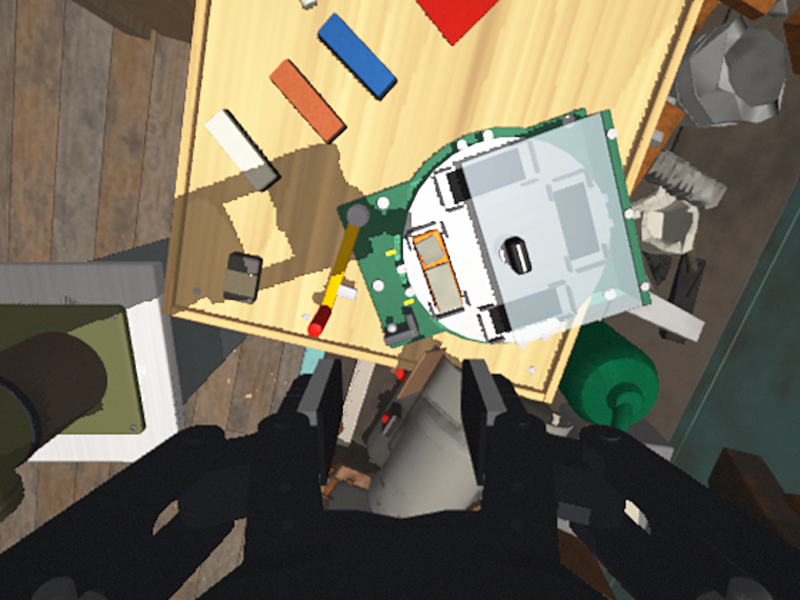

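The worn stone (orange) is now at the front (438,272), and the knob is turned 90°. Next: pick it and lay it on the mat.

```bash
sed -i 's/^YAW=.342/YAW=.336/; s/C=np.array(\[.600,.217\])/C=np.array([.6003,.217])/' h.py
cat >> h.py <<'E'
def pick(env,set_gripper,monitor,p,a,z,up=.30):
    """a: finger closing angle, z: height of the stone's underside"""
    set_gripper(.044); env.move_to([*p,z+.09],quat(a)); s=env.servo_line([*p,z+.014],velocity=.1,stop_force=10)
    set_gripper(0,50); o=monitor.get_opening(); env.servo_line([*p,up],velocity=.15)
    print("pick stop",s,"opening",o,monitor.get_opening(),"tcp",monitor.get_position().round(4))
    return monitor.get_opening()
def place(env,set_gripper,monitor,p,a,z,up=.30):
    env.move_to([*p,z+.07],quat(a)); o=monitor.get_opening()
    if o<.018: print("LOST",o); return False
    s=env.servo_line([*p,z+.016],velocity=.06,stop_force=10)
    print("place stop",s,monitor.get_position().round(4),"opening",o)
    set_gripper(.040); env.servo_line([*p,up],velocity=.15); return True
def near(a,ref): return a+np.pi*np.round((ref-a)/np.pi)
E
python3 - <<'E'
from h import *
from plant import env,set_gripper,monitor,cams
g=(env,set_gripper,monitor)
if pick(*g,LOAD,YAW,.184)>.018: place(*g,MAT,near(MATA+np.pi/2,YAW),.153)
env.move_to([.46,.30,.5],quat(0))
d=cams.get_image("wrist"); np.savez("pics/w4.npz",**d)
for s in stones(d): print(*s)
for c in("red","orange"):
    for m,P,px,a in blobs(d,c): print(c,px,a,rect(P),np.median(P[:,2]))
cv2.imwrite("pics/w4.png",cv2.resize(d["color"][:,:,::-1],(800,600),interpolation=cv2.INTER_CUBIC)); print(monitor.get_time())
E
```

```text
pick stop False opening 0.02478127451904943 0.024593167004949824 tcp [0.5336 0.1938 0.2984]
place stop False [0.5344 0.4555 0.1693] opening 0.024838184765846708
[0.4582 0.3879] -0.775 [76. 23.] [ 55 118 195]
[0.4106 0.3496] -0.846 [76. 23.] [111  60  39]
[0.3447 0.3057] -0.935 [76. 24.] [143 136 123]
red [334.66442631  49.87806049] 2083 (array([0.53475043, 0.4552139 ]), np.float64(-0.833317952208871), 99.06670379638672, 59.75096893310547) 0.15307631985716819
red [253.96256684 279.02673797] 187 (array([0.42201236, 0.15188779]), np.float64(-1.052240213431149), 13.541340827941895, 12.549543380737305) 0.23451532292327598
orange [323.18        39.10666667] 150 (array([0.52663629, 0.46482928]), np.float64(-0.8189719694698048), 51.595130920410156, 28.747947692871094) 0.16324437563610394
orange [335.91891892  41.75675676] 37 (array([0.5296156 , 0.46340195]), np.float64(0.7830407997795374), 21.13047981262207, 3.564180612564087) 0.16429800009443818
orange [344.87804878  75.07317073] 41 (array([0.54542651, 0.42530573]), np.float64(-0.7001818022048747), 24.24272918701172, 3.7605276107788086) 0.16288766044951258
23.4833
```

View pics/w4.png

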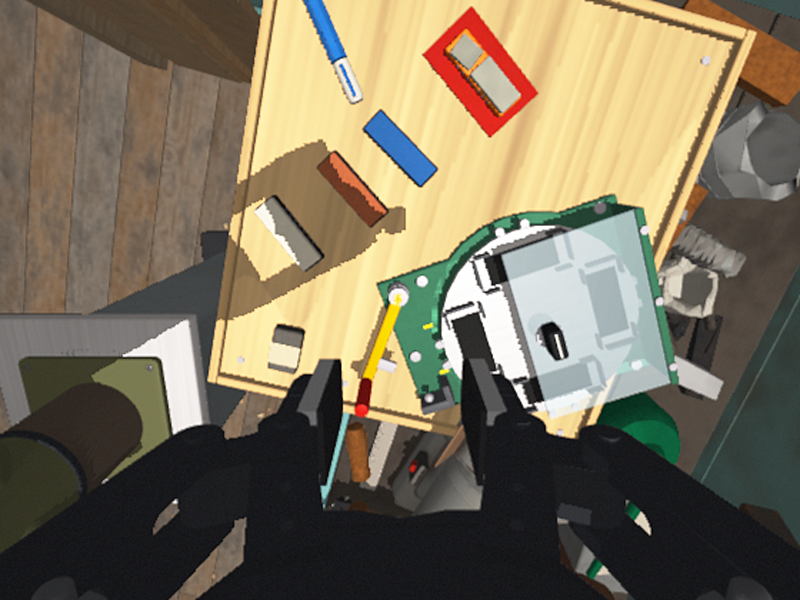

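The worn stone lies centred on the mat (482,72). Now loading the good stones, with a fresh detection before each pick.

```bash
cat > load.py <<'E'
from h import *
from plant import env,set_gripper,monitor,cams
import sys
g=(env,set_gripper,monitor)
env.VIEW=None
def view():
    env.move_to([.46,.30,.5],quat(0)); return cams.get_image("wrist")
d=view(); 
for k in range(int(sys.argv[1])):
    L=stones(d); 
    for s in L: print(*s)
    s=max(L,key=lambda s:s[0][1]); a=near(s[1]+np.pi/2,YAW)
    if pick(*g,s[0],a,.15)<.02 or not place(*g,LOAD,YAW,.184): print("CHECK"); break
    d=view(); W=world(d); f=stones(d,.199,.209); print("front",[(*(((x[0]-LOAD)*1000).round(1)),x[1]) for x in f],monitor.get_time())
    np.savez(f"pics/l{k}.npz",**d)
    if not any(np.hypot(*(x[0]-LOAD))<.008 for x in f): print("NOT SEATED"); break
    if len(stones(d))!=len(L)-1: print("count?",stones(d))
    print(turn(*g,-np.pi/2)); d=view(); print("knob",knob(d)[:2],monitor.get_time())
cv2.imwrite(f"pics/load{sys.argv[2]}.png",cv2.resize(d["color"][:,:,::-1],(800,600),interpolation=cv2.INTER_CUBIC))
np.savez("pics/last.npz",**d)
E
sed -i '/env.VIEW/d' load.py; python3 load.py 1 A
```

```text
[0.4582 0.3879] -0.776 [76. 23.] [ 55 118 195]
[0.4107 0.3496] -0.852 [76. 23.] [111  60  40]
[0.3448 0.3056] -0.934 [76. 24.] [143 136 123]
pick stop False opening 0.024678646783472438 0.024930881064504695 tcp [0.4577 0.3876 0.2983]
place stop False [0.5345 0.1939 0.2004] opening 0.024592165130447548
front [(np.float64(-1.9), np.float64(5.2), np.float64(-1.237))] 31.35
count? [(array([0.5352, 0.454 ]), np.float64(-0.801), array([77., 24.]), array([196, 191, 172])), (array([0.4106, 0.3496]), np.float64(-0.848), array([76., 23.]), array([110,  59,  39])), (array([0.3446, 0.3054]), np.float64(-0.929), array([76., 24.]), array([141, 135, 122]))]
(0.028780161782537252, array([-0.3227954 ,  0.29873924, -0.0832015 ]))
knob (array([0.60023682, 0.21719914]), np.float64(0.34582841190922475)) 38.3583
```

View pics/loadA.png

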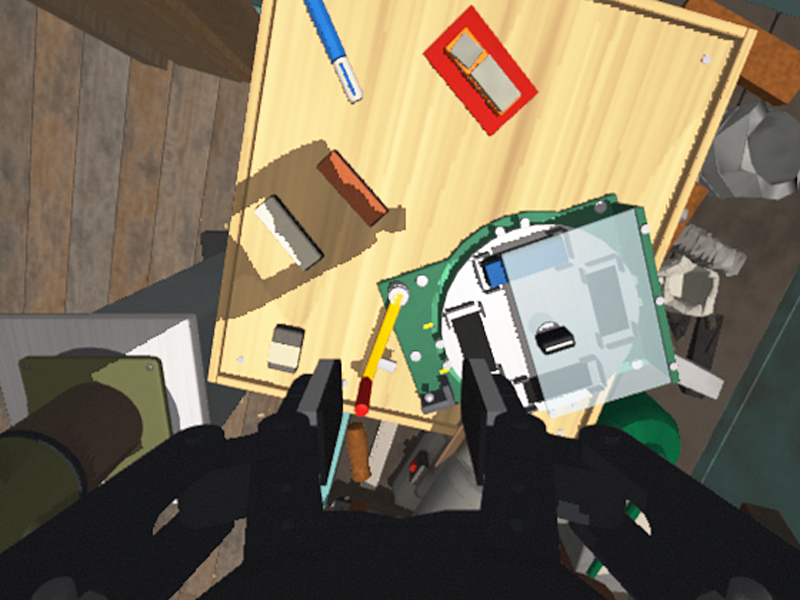

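```bash
python3 - <<'E'
s=open('load.py').read()
s=s.replace('L=stones(d); ','L=[s for s in stones(d) if np.hypot(*(s[0]-MAT))>.03]')
s=s.replace('turn(*g,-np.pi/2)','turn(*g,-np.pi/2,YAW+(np.pi/2 if abs(np.sin(knob(d)[1]-YAW))<.7 else 0))')
s=s.replace('if len(stones(d))!=len(L)-1: print("count?",stones(d))','')
open('load.py','w').write(s)
from h import *
d=dict(np.load("pics/last.npz"));W=world(d)
q=W[...,:2]-C; y=q@np.array([-ex[1],ex[0]]);x=q@ex
m=(W[...,2]>.1985)&(W[...,2]<.209)&(np.hypot(x,y)<.12)
n,l,s,c=cv2.connectedComponentsWithStats(m.astype(np.uint8))
for i in range(1,n):
    if s[i,4]>30: k=l==i;print(s[i,4],x[k].min(),x[k].max(),y[k].min(),y[k].max(),np.median(W[k][:,2]),np.median(d["color"][k],0))
E
```

```text
224 -0.03820168810451954 -0.021224282379607964 0.058582789996177456 0.0813343959154714 0.2042101483669804 [ 53. 116. 192.]
```

Blue sits flat in the pocket now at (505,268), and the knob is back along the stand's x. The front reading was partly hidden by a finger, so I'll use the earlier, clearer view pose.

```bash
sed -i 's/\[.46,.30,.5\]/[.50,.22,.5]/' load.py; python3 load.py 2 B
```

```text
[0.4108 0.3495] -0.846 [76. 23.] [221 117  72]
[0.3447 0.3055] -0.93 [77. 24.] [251 247 236]
pick stop False opening 0.024778023540513547 0.024613596629834835 tcp [0.4103 0.3491 0.2984]
place stop False [0.5345 0.1939 0.2003] opening 0.024845805325880654
front [(np.float64(-0.1), np.float64(0.4), np.float64(-1.235))] 46.3917
(0.012419720282915825, array([-0.25087211,  0.13413813,  0.03112051]))
knob (array([0.60023297, 0.2172149 ]), np.float64(-1.222581422943338)) 53.3417
[0.3452 0.331 ] -0.934 [76. 23.] [251 248 236]
[ 0.0573 -0.0005] -1.566 [83. 17.] [52 52 36]
pick stop False opening 0.02461672905219377 0.0246890360504035 tcp [0.3447 0.3306 0.2985]
place stop False [0.5345 0.1939 0.2003] opening 0.024883408242798288
front [(np.float64(-0.1), np.float64(0.2), np.float64(-1.235))] 61.0417
(0.01255829313895329, array([-0.14033667,  0.1460539 ,  0.0063463 ]))
knob (array([0.60032855, 0.21698186]), np.float64(0.331330728856565)) 67.4333
```

View pics/loadB.png

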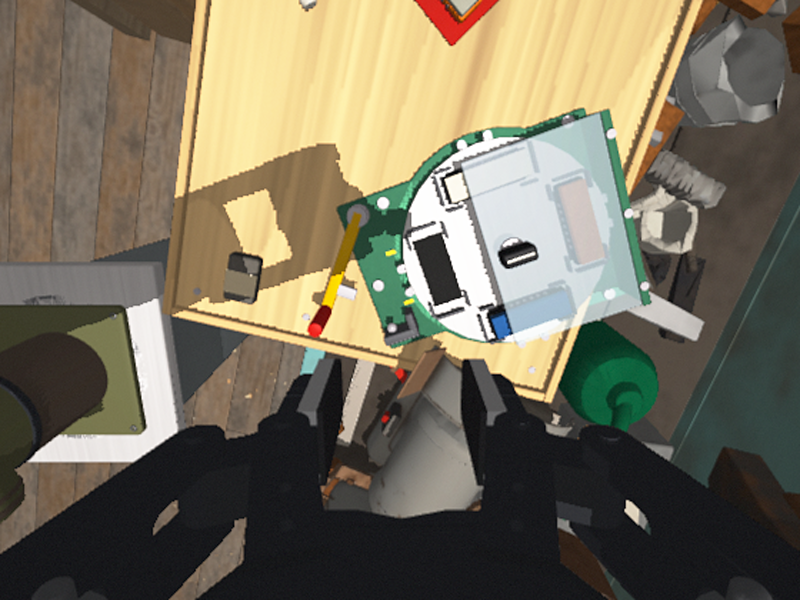

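```bash
python3 - <<'E'
from h import *
from plant import env,set_gripper,monitor,cams
d=dict(np.load("pics/last.npz"))
def handle(d):
    W=world(d);m=(W[...,2]>.240)&(W[...,2]<.25)&(W[...,0]<.51)&(W[...,0]>.38)&(abs(W[...,1]-.15)<.03)
    c=rect(W[m])[0]; v=c-PIV; return c,np.hypot(*v),YAW-np.pi/2-np.arctan2(v[1],v[0])
c,r,th=handle(d); print(c,r,th)
def arc(th,r=.1): f=YAW-np.pi/2-th; return PIV+r*np.array([np.cos(f),np.sin(f)])
set_gripper(.028); env.move_to([*arc(th),.31],quat(YAW-th)); print(env.servo_line([*arc(th),.226],velocity=.08,stop_force=8))
for t in [*np.arange(th-.1,.0,-.1),0,-.04,-.08,-.11,-.14]:
    s=env.servo_line([*arc(t),.226],quat(YAW-t),velocity=.05,stop_force=18)
    print(round(t,2),s,monitor.get_force().round(1))
    if s: break
t=min(t,0)+.06
env.servo_line([*arc(t),.226],velocity=.05); env.servo_line([*arc(t),.33],velocity=.15)
env.move_to([.50,.22,.5],quat(0)); d=cams.get_image("wrist"); print(handle(d),knob(d)[:2],monitor.get_time())
np.savez("pics/end.npz",**d);cv2.imwrite("pics/end.png",cv2.resize(d["color"][:,:,::-1],(800,600),interpolation=cv2.INTER_CUBIC))
E
```

```text
[0.42182819 0.15136102] 0.10031154664748972 0.6857368749749806
False
0.59 False [-0.4 -0.6 -1. ]
0.49 False [0.1 0.3 0.1]
0.39 False [ 0.3  0.4 -0.1]
0.29 False [ 0.4 -0.7 -0.5]
0.19 False [1.6 0.7 0.2]
0.09 False [-0.8  0.2  0.1]
0 False [ 0.4  0.4 -0.8]
-0.04 False [-0.4  0.2  0.3]
-0.08 False [-4.1 -0.7  1.3]
-0.11 False [-14.6  -4.7   6.7]
-0.14 False [-24.6  -9.2  12. ]
(array([0.48939349, 0.15122723]), np.float64(0.10004012697273167), np.float64(-0.002212932719712013)) (array([0.60023437, 0.2168188 ]), np.float64(0.3387098156049566)) 75.125
```

View pics/end.png

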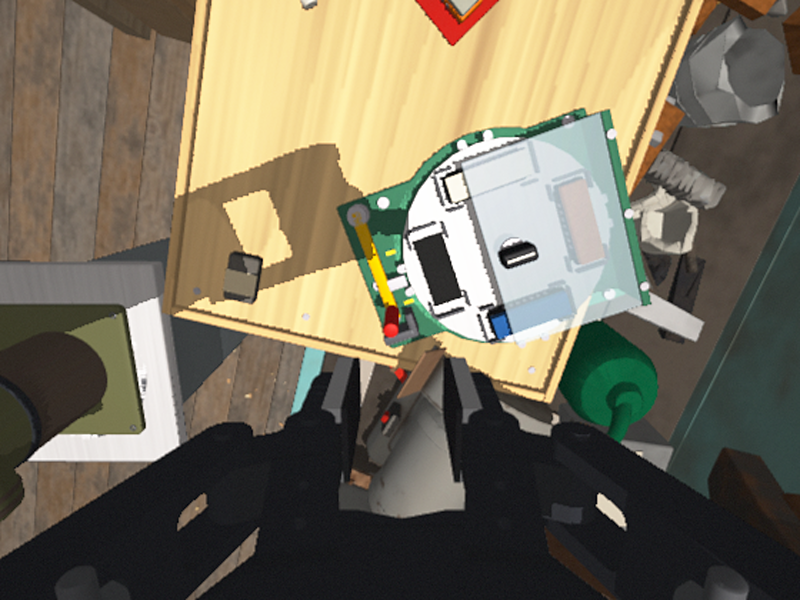

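The front pocket (435,268) is empty, and white, red and blue sit in the other three. The lock handle is home at (391,325), about 0.00 rad, and pressed firmly against its stop. The job is ready to hand in.

```bash
python3 -c "
from plant import ticket
print(ticket.sign_off())"
```

```text
the job is handed in; nothing more can be done
None
```

The job is handed in, verdict not shown: the worn stone is on the scrap mat, all three good stones are in pockets away from the empty front, the table is in a detent, and the lock arm measured fully closed at about 75 s.

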